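# Mount a centrifuge rotor and lock it with its T-key

### The job

Mount the rotor in the open centrifuge: lower it over the square drive spindle until it sits fully home in the bowl, then put the T-key into the slot in the spindle's end and turn it clockwise as far as it goes so that the rotor is locked on. Take the key out again, stand it back in its holder and let go of it, and leave the other things on the table where they are.

Things in the scene. Friction and masses are not known exactly. Their poses are not given: they have to be found in the camera images.
- centrifuge: Fixed bench centrifuge, origin on the spindle axis at the table, z up. White housing 210 x 210 mm, 100 mm high; control panel on its -x side (reaches 137 mm from the axis); open lid on its +x side (starts 96 mm from the axis, leans back, top 285 mm up). Bowl 172 mm wide, floor 36 mm up, with the drive spindle in its middle.
- spindle_top (a point): Centre of the top of the square steel drive spindle, 116 mm above the table. Shaft 34 x 34 mm, faces along this point's x and y (as the centrifuge's), top edges bevelled by 3 mm. Two locking dogs come 5.5 mm out of its +y and -y faces, 103 to 110 mm above the table, when the lock is turned: over the hub of a mounted rotor, but in the way of one not yet on.
- rotor_seat (a point): Centre of the top of the round seat flange (50 mm wide) at the foot of the spindle, 50 mm above the table: here the underside of a mounted rotor rests
- lock (a joint): Angle of the brass lock cylinder (24 mm round) in the spindle's end, in rad: 0 unlocked, grows clockwise as seen from above, stop at 1.30 (locked). It starts between 0 and 0.2, where the dogs are still in, and stays where it is left.
- key_slot (a point): Centre of the mouth of the key slot in the lock cylinder, 115.4 mm above the table; turns with the cylinder. Slot 19 mm along its x axis, 9 mm along its y axis, 16.4 mm deep, mouth widened by 1.8 mm all round
- rotor: Loose rotor, 0.45 kg: aluminium dish 124 mm wide, 12 tube holes, rim 30 mm high, sloping down to 16 mm at the hub. Dark square hub 54 x 54 mm, 52 mm high, square bore 36 x 36 mm right through, widened by 2.5 mm at the bottom; hub and bore faces along the body's x and y. Origin: centre of the underside, z up. Alike after every quarter turn.
- rotor_hub_top (a point): Centre of the top of the rotor's hub, 52 mm above its underside
- key: Loose T-key, 106 mm high, 0.14 kg, upright in the holder at the start. Origin: centre of the bit's lower end; z up the shank. Bit 17 mm along x, 7 mm along y, 16 mm long; above it a shank 18 mm thick (to z = 57), its shoulder rests on the lock cylinder when the bit is fully in; then a 14 mm neck. Black handle bar 80 mm along x, 16 mm along y, z = 88 to 106 mm.
- key_grip (a point): Centre of the key's handle bar, 97 mm above the lower end of the bit; axes as the key's
- holder: Fixed grey key holder: base 76 mm wide and 8 mm high with an upright tube 33 mm thick and 50 mm high, open at the top. Bore 20.6 mm, its floor 8 mm above the table (the key's bit stands on it), mouth flared to 25 mm. Origin: centre of the underside.
- holder_mouth (a point): Centre of the holder tube's mouth, 50 mm above the table
- slide_box: Bystander: green slide box 102 x 85 x 31 mm, origin under its centre
- dish: Bystander: glass dish 57 mm wide, 12 mm high, origin under its centre
- felt_pen: Bystander: black felt marker 131 mm long, lying along its y axis
- mug: Bystander: green mug 96 mm high, 86 mm wide, origin at its underside
- bottle_mid: Bystander: amber bottle 41 mm wide, 90 mm high, origin under its centre
- dropper: Bystander: dropper bottle with a bulb, 43 mm wide, 108 mm high, origin under its centre
Not all that is in view belongs to the job. There is more than one size of the key; the one meant has the size given above.

How it is judged:
By the outcome, as a careful person would: the job done as asked, in the order asked, and still so for the second after the job is handed in, with the robot touching nothing.
It also fails if it takes over 66 s, if anything falls off the work surface, if the arm or the gripper's body presses on something with over 40 N, if the wrist force passes 120 N, or if a joint passes its speed limit or range.

### The arm

A 6-joint arm with a two-finger parallel gripper is mounted at the origin on a cart in front of the work surface, level with it; the furniture and walls round the work are solid. World frame = base frame: x ahead of the robot, y to its left, z up, the work surface at z = 0. Lengths are in m, angles in rad, forces in N, time in s.
With the tool pointing down it reaches from about 0.275 to 0.725 m from the base axis. Payload 5.6 kg.
Tool frame: the origin (TCP) lies midway between the tips of the shut fingers; the grasp point (between the pads) lies 19 mm behind it; z points along the fingers, y is the line along which they close (so a half turn about z gives the same grasp; the last joint's range is limited). The gripper opens to 85 mm and grips with 20 to 120 N. Pads are 22 mm wide; open, the fingers measure 114 mm over their backs; the gripper's body (76 mm by 85 mm) begins 54 mm behind the grasp point. The pads swing forward as they close: fully open they stand 13 mm farther back than shut.
Start: joints at [0.285, 0.255, 0.108, 0, -1.424, -0.285], TCP at [0.55, 0, 0.231] pointing down, gripper open.
Joint ranges: [-2.95, 2.95], [-1.21, 1.97], [-1.09, 1.5], [-2.87, 1.71], [-2.94, -0.07], [-3.05, 3.05]. Speed limits (rad/s): [2.57, 2.57, 3.14, 3.14, 3.14, 3.14].

### API

Orientations are given as a unit quaternion [w, x, y, z].
In Python, from cell import ctrl gives the robot as it stands.
- The arm moves only by the shell command python3 -m pendant 'ROWS' [OPENING]. ROWS is a JSON object of lists of equal length, an entry for each row: "xyz": the shift along the tool's x, y, z scaled (see below), a list of three; "turn": the turn about the tool's z scaled (see below). A call has exactly 10 rows; each row shifts and turns the commanded pose from where the row before left it, along the tool's axes as they then stand; what a row does not reach is not made up. The controller multiplies each number of a shift by 2.5 cm and each number of a turn by 0.08 rad. A row lasts 1/12 s, in which the tool goes at most 41.7 mm and 7.16 degrees, less where a joint would pass 70% of its speed; a pose out of reach is approached as far as the arm can. A call with a number of a shift or a turn outside -1 to 1 is refused whole. A call with a gripper value outside its range is refused whole. OPENING is the opening, from 0 (shut) to 1 (fully open), set as the call begins (- or left out, the last holds). The fingers move at their own pace and stop on an object; the grip force is fixed at half the most. Time passes only in rows, so rows that do not move let the fingers close, or fill a call up. It gives the time, the measured TCP pose, the force, the opening and the grip force at its end, in the units of the state.
- ctrl.read_state(): the state, without advancing time (a new reading comes with each control period).
- ctrl.camera(name): name is "scene" or "side" or "wrist"; returns the picture (384x512x3 uint8, red, green, blue); there is no depth.
- ctrl.camera_model(name): a dict with "vfov" (degrees; the focal length in pixels is half the picture's height over the tangent of half this angle, whatever the lens; pixels are square), "cx", "cy" (the principal point, pixels), "R" (3x3) and "t" (3): a world point X has camera coordinates R X + t. Camera axes: x right, y down, z forward; pixel columns grow to the right and rows downward; lengths in m; the calibration is good to about 2 mm. A picture is of the moment at which its call begins: read the wrist's pose just before it. camera_model takes no time and is no camera call; for the wrist camera it gives the pose at the moment of the call.
- ctrl.sign_off(): hands the job in; it is judged then, once.
The state is a dict: "time_s": time; "joint_pos": joint angles; "joint_vel": joint speeds; "joint_efforts": joint torques, N m; "eef_pos": TCP position; "ee_rot": TCP orientation; "contact_force": force on the tool from outside, world axes, zero at the start; "moment": the same for the moment, N m; "gripper_width": finger opening in m; "finger_force": force on a finger pad.
Only numpy, scipy, OpenCV 4.12 (cv2) and the standard library are available. Lean on these libraries where they do the work, as an engineer would, in place of code of your own. Each camera call takes 0.05 s, during which the arm holds its last target. There are 200 camera calls.

## Working session

There is one attempt and no reset: what is moved stays moved. The work goes in short steps, Python scripts to look and compute and a shell command to move; the robot and the scene stay as the last step left them, time stands still between calls to the robot, and variables do not carry over. Pictures are saved under pics/ and viewed, at most 10 in all, crops included, and the job is handed in when it is done.

```bash
mkdir -p pics; ls; cat > h.py <<'E'
import numpy as np, cv2
from cell import ctrl
def shot(n,f):
    m=ctrl.camera_model(n); im=ctrl.camera(n); im=np.ascontiguousarray(np.array(im)[:,:,::-1])
    cv2.imwrite('pics/'+f+'.png',im); np.save('pics/'+f+'.npy',m,allow_pickle=True); return im,m
def foc(m): return 192/np.tan(np.radians(m['vfov'])/2)
def ray(m,u,v):
    R=np.array(m['R']);t=np.array(m['t'])
    d=R.T@np.array([(u-m['cx'])/foc(m),(v-m['cy'])/foc(m),1]); return -R.T@t,d
def plane(m,u,v,z):
    c,d=ray(m,u,v); return c+d*(z-c[2])/d[2]
def proj(m,X):
    p=np.array(m['R'])@np.array(X)+np.array(m['t']); return p[:2]/p[2]*foc(m)+[m['cx'],m['cy']]
def load(f): return cv2.imread('pics/'+f+'.png'),np.load('pics/'+f+'.npy',allow_pickle=True).item()
E
python3 - <<'E'
from h import *
print({k:v for k,v in ctrl.read_state().items()})
a=[shot(n,n+'0') for n in('scene','side','wrist')]
for im,m in a: print(m)
cv2.imwrite('pics/all0.png',np.hstack([cv2.resize(a[0][0],(400,300)),cv2.resize(a[1][0],(400,300))]))
E
```

```text
pics
{'time_s': 0.0, 'joint_pos': array([ 2.84618010e-01,  2.55745469e-01,  1.07025605e-01, -4.87402513e-04,
       -1.42386415e+00, -2.84624071e-01]), 'joint_vel': array([-0.00028309, -0.00022935,  0.00059917,  0.00041552, -0.00093874,
        0.00139759]), 'joint_efforts': array([-4.48901856e-04, -3.86631560e+01,  2.37934113e+01,  5.36471218e+00,
       -6.25866101e-03, -4.57470776e-06]), 'eef_pos': array([5.49522841e-01, 7.87589767e-05, 2.30402984e-01]), 'ee_rot': array([-6.68362071e-04, -7.07078953e-01,  7.07134002e-01,  6.40586742e-04]), 'contact_force': array([-0.24703208,  0.0325858 , -0.62850507]), 'moment': array([0.06135867, 0.04347438, 0.01476448]), 'finger_force': 0.0, 'gripper_width': 0.08575567138561127}
{'vfov': 51.747645592798904, 'cx': 247.73599552103292, 'cy': 192.37256877398534, 'R': array([[ 0.67002976, -0.74226369,  0.01023382],
       [-0.35504731, -0.33254165, -0.8737033 ],
       [ 0.65192141,  0.58177372, -0.48635153]]), 't': array([-0.3457502 ,  0.28255117,  1.05532949])}
{'vfov': 52.079822355741875, 'cx': 262.81429350933655, 'cy': 192.1184836662216, 'R': array([[-0.9829512 , -0.18314752,  0.01624588],
       [-0.11143077,  0.5230971 , -0.84495716],
       [ 0.14625363, -0.83236195, -0.53458719]]), 't': array([0.53631935, 0.15261974, 1.29034784])}
{'vfov': 67.23060724294595, 'cx': 253.4042804255325, 'cy': 195.12700463181164, 'R': array([[-9.99997292e-01,  4.41960447e-05,  2.32686351e-03],
       [ 7.01241325e-04,  9.59075293e-01,  2.83150296e-01],
       [-2.21912318e-03,  2.83151160e-01, -9.59072727e-01]]), 't': array([ 0.54891326, -0.03720097,  0.37959042])}
```

View pics/scene0.png

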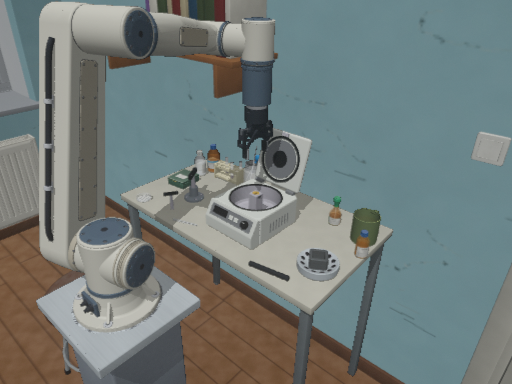

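View pics/side0.png

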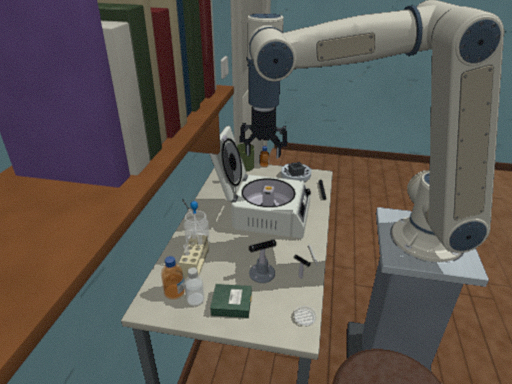

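The scene camera shows the centrifuge at (253,205), the rotor at (318,262), an upright T-key in its holder at (194,182), and a small dark item at (170,193). In the side view the key is at (263,255), the small item at (302,261) and the rotor at (297,171). Next I'll triangulate these.

```bash
python3 - <<'E'
from h import *
s,ms=load('scene0'); d,md=load('side0')
def tri(a,b):
    c1,d1=ray(ms,*a);c2,d2=ray(md,*b)
    A=np.stack([d1,-d2],1);k=np.linalg.lstsq(A,c2-c1,rcond=None)[0]
    p,q=c1+k[0]*d1,c2+k[1]*d2; return (p+q)/2,np.linalg.norm(p-q)
for n,a,b in [('handle',(193,175),(263,246)),('spindle',(256,194),(268,188)),('hub',(318,253),(296,167)),('small',(170,193),(302,261))]: print(n,*tri(a,b))
A=cv2.resize(s[140:290,110:390],(800,428),interpolation=cv2.INTER_CUBIC)
cv2.imwrite('pics/sc.png',A)
B=cv2.resize(d[220:340,150:350],None,fx=2.4,fy=2.4,interpolation=cv2.INTER_CUBIC)
w=cv2.imread('pics/wrist0.png'); w=cv2.resize(w,(384,288)); B=cv2.resize(B,(400,240))
C=np.zeros((288,790,3),np.uint8);C[:240,:400]=B;C[:,404:788]=w
cv2.imwrite('pics/sd.png',C)
E
```

```text
handle [0.49754733 0.25997294 0.0974916 ] 0.0019880742240240925
spindle [ 0.53262825 -0.02284945  0.11094978] 0.003864198049441585
hub [ 0.46982768 -0.3146131   0.0472704 ] 0.005846292188544926
small [0.38664299 0.26163822 0.06428158] 0.0005770237280402895
```

View pics/sd.png

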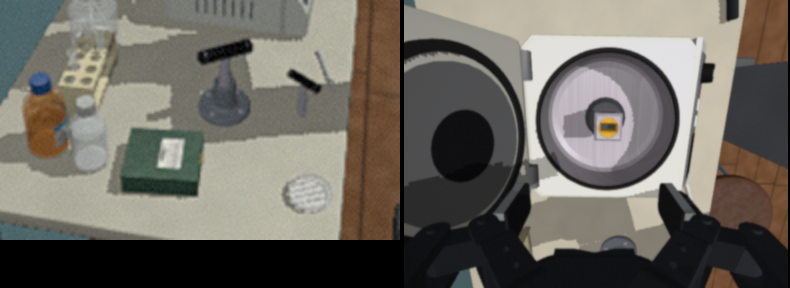

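There are two T-keys. The one at side (263,250) stands in the grey holder with its bar at z≈0.098. The smaller one, at side (302,261), has its bar at only z≈0.064. The wrist view shows the spindle with its brass lock at about (272,169). I'll go over the rotor first.

```bash
R='x'
python3 -m pendant '{"xyz":[[0.63,0.16,0],[0.63,0.16,0],[0.63,0.16,0],[0.63,0.16,0],[0.63,0.16,0],[0.63,0.16,0],[0.63,0.16,0],[0.63,0.16,0],[0.63,0.16,0],[0.63,0.16,0]],"turn":[0,0,0,0,0,0,0,0,0,0]}'
python3 -m pendant '{"xyz":[[0.7,0.18,0],[0.7,0.18,0],[0.7,0.18,0],[0.7,0.18,0],[0.7,0.18,0],[0.7,0.18,0],[0.7,0.18,0],[0.7,0.18,0],[0.7,0.18,0],[0,0,0]],"turn":[0,0,0,0,0,0,0,0,0,0]}'
python3 - <<'E'
from h import *
im,m=shot('wrist','w1'); print(ctrl.read_state()['eef_pos'])
w,_=load('wrist0')
a=cv2.resize(w[110:210,215:325],(396,360),interpolation=cv2.INTER_CUBIC)
b=cv2.resize(im,(400,300))
C=np.zeros((360,800,3),np.uint8);C[:,:396]=a;C[:300,400:]=b
cv2.imwrite('pics/v4.png',C)
E
```

```text
time_s: 0.98
eef_pos: [0.5095, -0.1581, 0.231]
ee_rot: [0.0, 0.707, -0.707, -0.0]
contact_force: [0.1, -0.1, -0.6]
gripper_width: 0.0857
finger_force: 0.0
time_s: 1.82
eef_pos: [0.4684, -0.3172, 0.2306]
ee_rot: [-0.001, -0.706, 0.708, 0.001]
contact_force: [-0.2, -0.3, 0.5]
gripper_width: 0.0853
finger_force: 0.0
[ 0.46883539 -0.31600643  0.23063535]
```

View pics/v4.png

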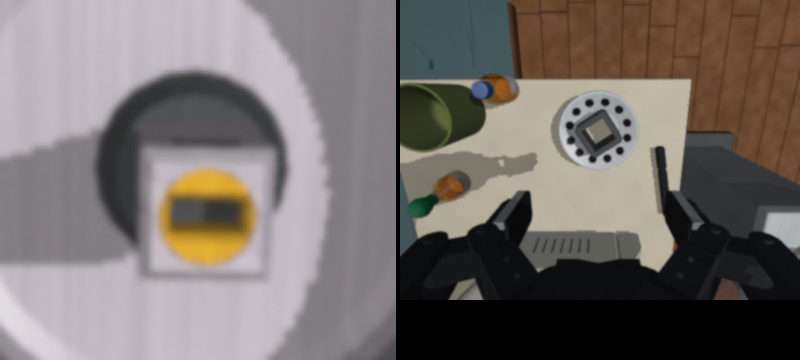

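The left crop shows the spindle top with the brass lock at crop (207,217), the slot running nearly along image x, and the square almost level. The right half shows the rotor with its dark hub at full-frame (253,170), turned about 30°. I'll measure both.

```bash
python3 - <<'E'
from h import *
im,m=load('w1'); 
g=cv2.cvtColor(im,cv2.COLOR_BGR2GRAY)
mask=((g<100)).astype(np.uint8); 
roi=np.zeros_like(mask); cv2.circle(roi,(254,168),42,1,-1)
mask&=roi; mask=cv2.morphologyEx(mask,cv2.MORPH_OPEN,np.ones((3,3)))
cs,_=cv2.findContours(mask,cv2.RETR_EXTERNAL,cv2.CHAIN_APPROX_NONE)
c=max(cs,key=cv2.contourArea); r=cv2.minAreaRect(c); print('hub',r,cv2.contourArea(c))
P=np.array([plane(m,*p,.052)[:2]*1000 for p in c[:,0].astype(float)]).astype(np.float32)
print('hub world rect mm',cv2.minAreaRect(P))
# dish rim
h=cv2.cvtColor(im,cv2.COLOR_BGR2HSV)
d=((h[...,1]<40)&(g>120)).astype(np.uint8); roi[:]=0; cv2.circle(roi,(254,168),65,1,-1); d&=roi
cs,_=cv2.findContours(d,cv2.RETR_EXTERNAL,cv2.CHAIN_APPROX_NONE); c2=max(cs,key=cv2.contourArea)
P2=np.array([plane(m,*p,.030)[:2]*1000 for p in c2[:,0].astype(float)]).astype(np.float32)
print('dish',cv2.fitEllipse(P2), cv2.minEnclosingCircle(P2))
# spindle
im,m=load('wrist0'); h=cv2.cvtColor(im,cv2.COLOR_BGR2HSV)
o=((h[...,1]>120)&(h[...,0]>12)&(h[...,0]<35)&(h[...,2]>120)).astype(np.uint8); roi[:]=0; cv2.circle(roi,(272,170),25,1,-1); o&=roi
c=np.argwhere(o)[:,::-1].astype(float)
hull=cv2.convexHull(c.astype(np.float32))[:,0]
P=np.array([plane(m,*p,.116)[:2]*1000 for p in hull]).astype(np.float32); print('lock',cv2.minEnclosingCircle(P),cv2.fitEllipse(P))
# slot dark px within circle
g=cv2.cvtColor(im,cv2.COLOR_BGR2GRAY); s=(g<95).astype(np.uint8); roi[:]=0; cv2.circle(roi,(272,170),14,1,-1); s&=roi
c=np.argwhere(s)[:,::-1]; P=np.array([plane(m,*p,.1154)[:2]*1000 for p in c.astype(float)]); q=P-P.mean(0); w,v=np.linalg.eigh(q.T@q); print('slot',P.mean(0),np.degrees(np.arctan2(v[1,1],v[0,1])),np.sqrt(w/len(q)*12))
# housing far edge (top side at row~50) and outer edge
for u in range(175,375,20): 
    col=g[35:75,u].astype(int); k=np.argmax(np.abs(np.diff(col))); print(u,35+k,end='; ')
print()
# spindle edges rows/cols
for v in range(160,184,6): print('row',v,g[v,245:300])
for u in (262,272,282): print('col',u,g[140:195,u])
E
```

```text
hub ((252.40138244628906, 173.0165557861328), (53.480262756347656, 51.02908706665039), 58.671302795410156) 2264.5
hub world rect mm ((469.28619384765625, -319.05303955078125), (59.27429962158203, 61.85100555419922), 31.548412322998047)
dish ((467.1379699707031, -316.695068359375), (156.0847930908203, 158.67813110351562), 1.6542682647705078) ((467.1754150390625, -316.6236877441406), 79.89729309082031)
lock ((532.3377685546875, -19.63898277282715), 11.777166366577148) ((532.3220825195312, -19.604358673095703), (23.10258674621582, 23.472057342529297), 175.1919708251953)
slot [531.94401261 -20.33122716] 178.82609166386504 [ 8.03063721 17.66760765]
175 46; 195 46; 215 47; 235 70; 255 64; 275 62; 295 65; 315 72; 335 49; 355 49; 
row 160 [ 44  46  52  55  55  55  57  65  91 119 134 147 168 183 187 185 182 176
 172 173 176 175 174 173 174 174 175 176 176 177 173 172 171 170 168 171
 175 182 187 189 189 188 185 173 159 141 110  82  92 135 173 188 191 192
 190]
row 166 [ 48  46  47  51  54  56  56  64  87 111 127 149 174 183 174 157 136 108
  86  79  78  78  79  78  80  80  76  68  63  63  61 
[... 563 characters left out ...]
]
col 262 [ 81  81  81  83  83  84  84  83  80  84 105 131 148 157 167 179 186 188
 188 183 176 169 162 148 126 111 108 108 107 105 105 103 105 110 128 147
 159 167 170 171 177 186 192 189 181 161 147 159 180 188 189 189 189 189
 190]
col 272 [ 82  83  82  83  83  85  83  83  77  75  96 130 151 162 170 178 178 175
 175 175 176 176 171 152 120  88  68  62  60  60  61  66  76  87 108 131
 150 164 173 177 178 177 177 176 172 162 151 161 180 188 189 190 189 190
 190]
col 282 [ 69  76  81  83  83  84  85  84  83  85 100 127 149 158 164 176 186 189
 188 186 182 180 173 157 132 109  93  88  90  91  92  92  93  98 109 127
 145 159 165 171 181 191 195 196 190 171 152 156 174 186 190 191 191 191
 191]
```

```bash
python3 - <<'E'
from h import *
im,m=load('w1'); g=cv2.cvtColor(im,cv2.COLOR_BGR2GRAY)
n,l,s,c=cv2.connectedComponentsWithStats((g<110).astype(np.uint8))
H=[(c[i],s[i,4]) for i in range(1,n) if 10<s[i,4]<150 and 25<np.hypot(*(c[i]-[254,168]))<60]
P=np.array([plane(m,*p,.026)[:2]*1000 for p,_ in H]).astype(np.float32)
print(len(H),[int(a) for _,a in H],cv2.fitEllipse(P),P.mean(0))
# edges of hub: profile through center along hub axes, world plane z=.052
G=cv2.GaussianBlur(g,(0,0),.7)
c0=np.array([.4685,-.316])
for th in (31.5,):
  for k in range(4):
    a=np.radians(th+90*k); e=np.array([np.cos(a),np.sin(a)]); f=np.array([-e[1],e[0]])
    row=[]
    for r in np.arange(12,36,1.):
        row.append(int(np.mean([G[int(round(q[1])),int(round(q[0]))] for o in (-8,-4,0,4,8) for q in [proj(m,[*(c0+(r*e+o*f)/1000),.052])]])))
    print(th+90*k,row)
E
```

```text
8 [89, 92, 95, 85, 88, 98, 82, 79] ((466.6022033691406, -321.2493591308594), (90.15655517578125, 92.07662963867188), 35.67509460449219) [ 460.43222 -328.35522]
31.5 [39, 44, 50, 59, 68, 72, 73, 73, 71, 71, 73, 84, 100, 108, 111, 110, 105, 94, 90, 74, 74, 76, 87, 108]
121.5 [30, 35, 40, 55, 63, 69, 71, 73, 74, 77, 98, 118, 144, 159, 165, 156, 141, 130, 105, 98, 92, 94, 91, 97]
211.5 [97, 94, 98, 96, 97, 95, 95, 94, 90, 81, 75, 73, 72, 73, 74, 72, 72, 74, 88, 107, 146, 160, 168, 167]
301.5 [116, 120, 120, 124, 117, 120, 122, 120, 115, 98, 91, 79, 74, 73, 72, 69, 67, 57, 51, 49, 52, 84, 103, 114]
```

```bash
python3 -m pendant '{"xyz":[[0.2,0.07,0],[0,0,0.3],[0,0,0.3],[0,0,0.3],[0,0,0.3],[0,0,0.3],[0,0,0.3],[0,0,0.3],[0,0,0.3],[0,0,0.3]],"turn":[0,-0.76,-0.76,-0.76,-0.76,-0.76,-0.76,-0.76,-0.76,-0.76]}' 0.85
python3 -m pendant '{"xyz":[[0,0,0],[0,0,0.3],[0,0,0.5],[0,0,0.5],[0,0,0.5],[0,0,0.5],[0,0,0.3],[0,0,0.2],[0,0,0],[0,0,0]],"turn":[0,0,0,0,0,0,0,0,0,0]}'
python3 - <<'E'
from h import *
shot('wrist','w2'); shot('scene','s2'); im,m=shot('side','d2')
a,_=load('w2'); b,_=load('s2')
C=np.zeros((300,800,3),np.uint8);C[:,:400]=cv2.resize(a,(400,300));C[:,400:]=cv2.resize(b[210:300,260:380],(400,300),interpolation=cv2.INTER_CUBIC); cv2.imwrite('pics/v5.png',C)
print(ctrl.read_state()['joint_pos'])
E
```

```text
time_s: 2.7
eef_pos: [0.4679, -0.3193, 0.1634]
ee_rot: [-0.0, 0.873, -0.488, -0.0]
contact_force: [-1.0, -0.4, 0.4]
gripper_width: 0.0726
finger_force: 0.0
time_s: 3.53
eef_pos: [0.468, -0.3201, 0.0942]
ee_rot: [0.0, 0.872, -0.49, 0.0]
contact_force: [0.5, -1.3, -0.2]
gripper_width: 0.0724
finger_force: 0.0
[-3.24005422e-01  3.65405348e-01 -9.42611722e-02  2.68087995e-04
 -1.10952173e+00  8.71016482e-01]
```

View pics/v5.png

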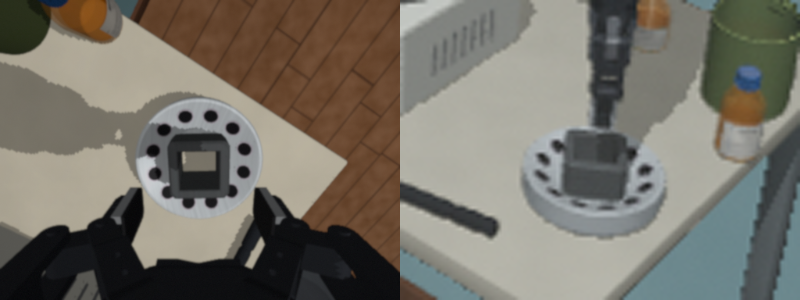

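The wrist view shows the hub square-on between the fingers: the hub is centred at view x≈200 and the fingers at 130 and 270. I'll lower, grip and lift.

```bash
python3 -m pendant '{"xyz":[[0,0,0.3],[0,0,0.4],[0,0,0.5],[0,0,0.5],[0,0,0.5],[0,0,0.3],[0,0,0.2],[0,0,0],[0,0,0],[0,0,0]],"turn":[0,0,0,0,0,0,0,0,0,0]}'
python3 -m pendant '{"xyz":[[0,0,0],[0,0,0],[0,0,0],[0,0,0],[0,0,0],[0,0,0],[0,0,0],[0,0,0],[0,0,0],[0,0,0]],"turn":[0,0,0,0,0,0,0,0,0,0]}' 0.3
python3 -c "
from h import *
shot('wrist','w3')"
```

```text
time_s: 4.52
eef_pos: [0.4682, -0.3202, 0.0269]
ee_rot: [0.0, 0.872, -0.49, 0.001]
contact_force: [0.6, 0.3, 0.6]
gripper_width: 0.0723
finger_force: 0.0
time_s: 5.35
eef_pos: [0.4684, -0.3203, 0.0274]
ee_rot: [0.0, 0.872, -0.49, 0.001]
contact_force: [0.2, 0.6, 6.1]
gripper_width: 0.0525
finger_force: 66.0
```

```bash
python3 -m pendant '{"xyz":[[0,0,-0.2],[0,0,-0.5],[0,0,-0.7],[0,0,-0.8],[0,0,-0.8],[0,0,-0.8],[0,0,-0.8],[0,0,-0.8],[0,0,-0.6],[0,0,-0.5]],"turn":[0,0,0,0.8,0.9,1,1,1,1,0.9]}'
python3 -m pendant '{"xyz":[[0,0,-0.2],[-0.5,-0.1,0],[-0.9,-0.18,0],[-1,-0.2,0],[-1,-0.2,0],[-1,-0.2,0],[-1,-0.2,0],[-1,-0.2,0],[-0.9,-0.2,0],[-0.6,-0.1,0]],"turn":[0.45,0,0,0,0,0,0,0,0,0]}'
python3 - <<'E'
from h import *
print(ctrl.read_state()['ee_rot'])
im,m=shot('wrist','w4'); shot('side','d4')
C=np.zeros((400,800,3),np.uint8);C[:300,:400]=cv2.resize(im,(400,300));C[:,400:]=cv2.resize(im[90:250,170:330],(400,400),interpolation=cv2.INTER_CUBIC); cv2.imwrite('pics/v6.png',C)
E
```

```text
time_s: 6.23
eef_pos: [0.4674, -0.3195, 0.1894]
ee_rot: [-0.0, 0.712, -0.702, -0.0]
contact_force: [0.7, 0.1, -2.6]
gripper_width: 0.053
finger_force: 64.9
time_s: 7.07
eef_pos: [0.51, -0.1204, 0.1925]
ee_rot: [-0.0, -0.702, 0.712, 0.001]
contact_force: [1.2, -1.5, -4.1]
gripper_width: 0.053
finger_force: 64.9
[-2.93145342e-04 -7.01774725e-01  7.12397548e-01  1.37196124e-03]
```

View pics/v6.png

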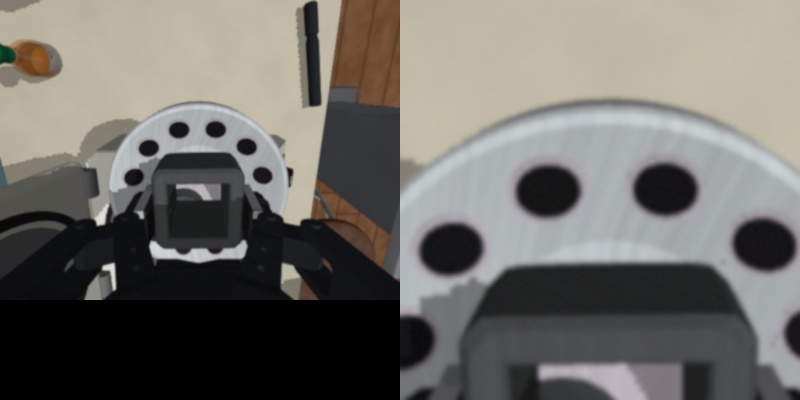

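```bash
python3 - <<'E'
from h import *
im,m=load('w4'); e=np.array([.510,-.1204,.1925]); z=e[2]+.0245
g=cv2.cvtColor(im,cv2.COLOR_BGR2GRAY)
print(g[200:250,253]); print(g[290:330,253]); print(g[228,185:210],g[228,300:325])
for u,v in [(253,217),(253,235),(253,301),(253,316),(197,217),(310,217)]: print(u,v,(plane(m,u,v,z)-e)*1000)
# spindle heading error from housing edge in wrist0
_,m=load('wrist0'); a,b=plane(m,175,46.5,.1),plane(m,355,49.5,.1); print(a,b,np.degrees(np.arctan2(*(a-b)[[1,0]])))
# spindle square edges at z .113
for u,v in [(256,170),(288.5,170),(272,153),(272,184)]: print(plane(m,u,v,.113))
E
```

```text
[ 34  34  35  33  33  33  34  34  34  34  34  34  35  35  36  47  57  64
  67  67  67  70  73  76  77  77  76  77  77  77  77  77  77  77  88 121
 157 176 182 183 182 183 182 182 180 173 155 126  95  72]
[ 28  30  29  29  29  28  29  29  31  28  29  29  30  32  39  45  47  49
  52  52  52  51  51  52  51  52  57  88 139 178 192 195 195 196 197 197
 198 197 198 199]
[107 113 116 115 114 114 113 104  87  70  65  64  66  67  69  71  73  76
  78  79  80  79  79  77  77] [ 78  79  79  78  77  76  76  76  76  77  76  77  96 131 160 170 170 166
 161 160 165 167 164 153 125]
253 217 [ -0.31631088 -27.02605644  24.5       ]
253 235 [ -0.18462365 -18.47465739  24.5       ]
253 301 [ 0.34501983 15.91890481 24.5       ]
253 316 [ 0.47683948 24.47890292 24.5       ]
197 217 [ 24.12650011 -27.42100422  24.5       ]
310 217 [-25.22714104 -26.62354639  24.5       ]
[ 0.61626188 -0.12385021  0.1       ] [ 0.46182166 -0.12157792  0.1       ] -0.8429345680706016
[ 0.54679851 -0.01897779  0.113     ]
[ 0.51701166 -0.0189624   0.113     ]
[ 0.53241945 -0.0345428   0.113     ]
[ 0.53189562 -0.00574385  0.113     ]
```

```bash
python3 -m pendant '{"xyz":[[-0.5,-0.1,0],[-0.8,-0.15,0],[-0.8,-0.15,0],[-0.8,-0.15,0],[-0.7,-0.15,0],[-0.4,-0.1,0],[0,0,0],[0,0,0],[0,0,0],[0,0,0]],"turn":[0,0,0,0,0,0,0,0,0,0]}'
python3 -c "
from h import *
s=ctrl.read_state();print(s['eef_pos'],s['ee_rot'],s['contact_force'],s['moment'])
im,m=shot('wrist','w5');g=cv2.cvtColor(im,cv2.COLOR_BGR2GRAY)
print(g[195:260,253],g[290:330,253])"
```

```text
time_s: 8.0
eef_pos: [0.532, -0.0243, 0.1937]
ee_rot: [-0.0, -0.701, 0.713, 0.0]
contact_force: [0.5, 0.7, -3.7]
gripper_width: 0.0525
finger_force: 64.8
[ 0.53195489 -0.02426552  0.19368236] [-1.87975931e-04 -7.00812767e-01  7.13345235e-01  7.86088379e-05] [ 0.45937864  0.70713701 -3.71253754] [0.02870245 0.03622407 0.0484841 ]
[102  52  38  37  37  38  37  37  37  37  37  36  36  36  37  37  37  38
  38  40  49  61  68  71  73  73  75  79  82  82  83  82  83  83  83  83
  82  82  83  99 138 175 191 194 194 194 194 195 195 195 195 197 197 198
 199 200 201 201 199 186 155 104  58  35  33] [ 32  32  32  32  32  33  33  32  32  31  31  32  35  35  41  48  50  53
  56  56  56  56  55  55  55  57  66 102 153 192 206 208 209 209 210 210
 211 211 212 212]
```

```bash
python3 -m pendant '{"xyz":[[-0.24,0,0.2],[0,0,0.4],[0,0,0.4],[0,0,0.4],[0,0,0.3],[0,0,0.2],[0,0,0.1],[0,0,0],[0,0,0],[0,0,0]],"turn":[0,0,0,0,0,0,0,0,0,0]}'
python3 -m pendant '{"xyz":[[0,0,0.08],[0,0,0.08],[0,0,0.08],[0,0,0.08],[0,0,0.08],[0,0,0.08],[0,0,0],[0,0,0],[0,0,0],[0,0,0]],"turn":[0,0,0,0,0,0,0,0,0,0]}'
python3 -c "
from h import *
s=ctrl.read_state();print(s['eef_pos'],s['contact_force'],s['moment'])
im,m=shot('wrist','w6')"
```

```text
time_s: 8.88
eef_pos: [0.5328, -0.0175, 0.1443]
ee_rot: [0.0, -0.701, 0.713, -0.0]
contact_force: [0.4, 0.3, -2.9]
gripper_width: 0.0526
finger_force: 64.8
time_s: 9.72
eef_pos: [0.5323, -0.0184, 0.1314]
ee_rot: [-0.001, -0.701, 0.713, -0.0]
contact_force: [1.0, -5.1, -3.7]
gripper_width: 0.0528
finger_force: 64.9
[ 0.53231689 -0.01838003  0.13144294] [ 0.99726458 -5.10837923 -3.67658761] [-2.18891793 -0.43971314 -0.09696323]
```

The rotor is over the spindle, with its underside at about 0.104 m, and a light side force is pushing towards -y. I'll ease 1 mm that way and continue down.

```bash
python3 -m pendant '{"xyz":[[0.05,0,0],[0,0,0],[0,0,0.1],[0,0,0.1],[0,0,0.1],[0,0,0.1],[0,0,0.1],[0,0,0.1],[0,0,0],[0,0,0]],"turn":[0,0,0,0,0,0,0,0,0,0]}'
python3 -c "
from h import *
s=ctrl.read_state();print(s['contact_force'],s['moment'])"
```

```text
time_s: 10.6
eef_pos: [0.532, -0.0187, 0.1163]
ee_rot: [-0.0, -0.701, 0.713, 0.0]
contact_force: [-0.2, -0.9, -4.9]
gripper_width: 0.053
finger_force: 64.9
[-0.15312012 -0.86314878 -4.91104101] [-0.61767183 -0.01254585  0.00936119]
```

```bash
python3 -m pendant '{"xyz":[[0,0,0.1],[0,0,0.2],[0,0,0.2],[0,0,0.2],[0,0,0.2],[0,0,0.2],[0,0,0.2],[0,0,0.1],[0,0,0],[0,0,0]],"turn":[0,0,0,0,0,0,0,0,0,0]}'
python3 -m pendant '{"xyz":[[0,0,0.04],[0,0,0.04],[0,0,0.04],[0,0,0.04],[0,0,0.04],[0,0,0],[0,0,0],[0,0,0],[0,0,0],[0,0,0]],"turn":[0,0,0,0,0,0,0,0,0,0]}'
```

```text
time_s: 11.43
eef_pos: [0.532, -0.0187, 0.0814]
ee_rot: [-0.0, -0.701, 0.713, 0.0]
contact_force: [-0.8, -1.8, -3.4]
gripper_width: 0.0528
finger_force: 64.8
time_s: 12.27
eef_pos: [0.5325, -0.0187, 0.0773]
ee_rot: [0.0, -0.701, 0.713, -0.0]
contact_force: [-3.2, -0.1, 5.6]
gripper_width: 0.0527
finger_force: 65.7
```

```bash
python3 -m pendant '{"xyz":[[0,0,0],[0,0,0],[0,0,0],[0,0,0],[0,0,-0.3],[0,0,-0.6],[0,0,-1],[0,0,-1],[0,0,-1],[0,0,-1]],"turn":[0,0,0,0,0,0,0,0,0,0]}' 0.85
python3 -m pendant '{"xyz":[[0,0,-1],[-0.4,0.06,-0.3],[-0.8,0.12,0],[-1,0.14,0],[-1,0.14,0],[-1,0.14,0],[-1,0.14,0],[-1,0.14,0],[-1,0.14,0],[-0.8,0.12,0]],"turn":[0,0,0,0,0,0,0,0,0,0]}'
python3 -m pendant '{"xyz":[[-0.8,0.12,0],[-0.8,0.12,0],[-0.7,0.1,0],[-0.4,0.1,0],[0,0,0],[0,0,0],[0,0,0],[0,0,0],[0,0,0],[0,0,0]],"turn":[0,0,0,0,0,0,0,0,0,0]}' 0.5
python3 - <<'E'
from h import *
s=ctrl.read_state();print(s['ee_rot'],s['joint_pos'])
im,m=shot('wrist','w7');d,_=shot('side','d7')
C=np.zeros((300,800,3),np.uint8);C[:,:400]=cv2.resize(im,(400,300));C[:,400:]=cv2.resize(d[130:265,200:380],(400,300),interpolation=cv2.INTER_CUBIC); cv2.imwrite('pics/v7.png',C)
E
```

```text
time_s: 13.1
eef_pos: [0.5323, -0.0189, 0.2012]
ee_rot: [0.0, -0.701, 0.713, -0.0]
contact_force: [1.1, -0.3, 0.9]
gripper_width: 0.0724
finger_force: 0.0
time_s: 13.93
eef_pos: [0.5066, 0.1835, 0.2319]
ee_rot: [0.0, -0.701, 0.713, 0.0]
contact_force: [-0.2, -0.2, 0.0]
gripper_width: 0.0727
finger_force: 0.0
time_s: 14.77
eef_pos: [0.4974, 0.2488, 0.2319]
ee_rot: [0.0, -0.701, 0.713, 0.0]
contact_force: [1.3, 0.6, 0.5]
gripper_width: 0.0427
finger_force: 0.0
[ 8.47887779e-05 -7.00854105e-01  7.13304645e-01  2.70792412e-06] [ 7.45070622e-01  2.67164804e-01  1.25954863e-01 -1.08663797e-05
 -1.42941706e+00 -7.62677043e-01]
```

View pics/v7.png

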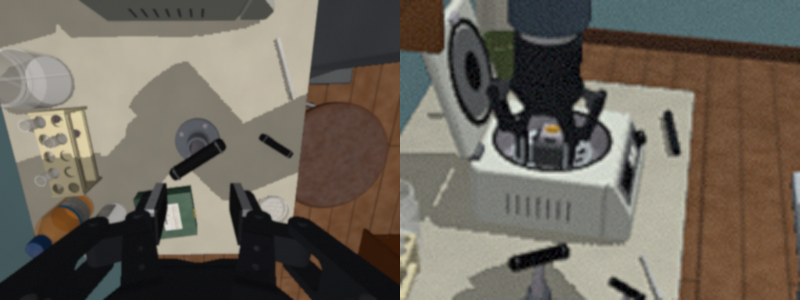

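The wrist view has two black T-bars:
- One runs (172,172)–(222,147) in view pixels, above the grey holder.
- A shorter one runs (262,136)–(292,156) and stands loose on the table.

The side crop shows the rotor in the bowl with the lock visible above its hub. I'll measure both bars and check the rotor in the same step.

```bash
python3 - <<'E'
from h import *
im,m=load('w7'); g=cv2.cvtColor(im,cv2.COLOR_BGR2GRAY)
n,l,s,c=cv2.connectedComponentsWithStats((g<62).astype(np.uint8))
for i in range(1,n):
    if 150<s[i,4]<4000 and 150<c[i][1]<235 and 200<c[i][0]<400:
        p=np.argwhere(l==i)[:,::-1].astype(float)
        for z in (.114,.064):
            P=np.array([plane(m,*q,z)[:2]*1000 for q in p]).astype(np.float32)
            print(s[i,4],c[i],z,cv2.minAreaRect(P))
print(g[200:225:3,225:285:4])
cv2.imwrite('pics/v8.png',cv2.resize(im[135:245,195:395],(800,440),interpolation=cv2.INTER_CUBIC))
E
```

```text
429 [352.46620047 186.004662  ] 0.114 ((404.28314208984375, 247.1409454345703), (8.792360305786133, 47.00969696044922), 56.28684997558594)
429 [352.46620047 186.004662  ] 0.064 ((386.6665344238281, 260.614990234375), (10.478418350219727, 56.024593353271484), 56.28696060180664)
1315 [253.16045627 202.63726236] 0.114 ((499.6670837402344, 261.7460632324219), (76.81275939941406, 18.61636734008789), 32.831748962402344)
1315 [253.16045627 202.63726236] 0.064 ((500.3419189453125, 278.02099609375), (91.54292297363281, 22.18636703491211), 32.83174133300781)
[[122 121 100  92  89  16  14  15  18  17  16  14  42 110 123]
 [121 121 118  66  12  12  16  19  18  14  16  64 114 122 121]
 [121 117  70  14  16  15  19  17  15  17  70 118 121 122 122]
 [116  54  12  15  17  18  17  15  22  88 119 121 121 122 122]
 [ 40  12  15  17  19  16  15  28  96 121 121 121 121 121 122]
 [ 10  16  19  17  15  15  42 106 121 122 121 121 122 122 122]
 [ 21  17  18  15  17  72 112 120 120 121 121 121 121 121 120]
 [ 45  17  16  19 104 172 132 121 121 121 121 122 120 122 121]
 [ 56  19  28 123 177 178 174 126 121 122 121 120 121 120 120]]
```

View pics/v8.png

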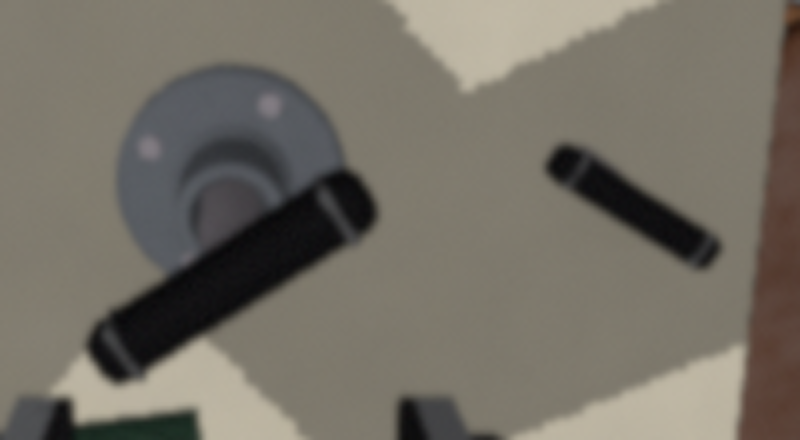

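The holder key's bar measures 77 x 18 mm at z=0.114, which matches the 80 x 16 mm given, and it runs at 33°. The loose one is about 56 x 10 mm, so it is the wrong size. I'll take the holder key, turning counter-clockwise so that joint 6 keeps room for the lock turn.

```bash
python3 -m pendant '{"xyz":[[-0.55,-0.06,0],[0,0,0],[0,0,0],[0,0,0],[0,0,0],[0,0,0],[0,0,0],[0,0,0],[0,0,0],[0,0,0]],"turn":[0,-1,-1,-1,-1,-1,-1,-1,-1,-1]}'
python3 -m pendant '{"xyz":[[0,0,0.2],[0,0,0.2],[0,0,0.2],[0,0,0.2],[0,0,0.2],[0,0,0.2],[0,0,0.2],[0,0,0.2],[0,0,0.2],[0,0,0.2]],"turn":[-1,-1,-1,-1,-1,-1,-1,-1,-1,-1]}'
python3 -m pendant '{"xyz":[[0,0,0],[0,0,0],[0,0,0],[0,0,0],[0,0,0],[0,0,0],[0,0,0],[0,0,0],[0,0,0],[0,0,0]],"turn":[-1,-1,-1,-1,-1,-1,-1,-1,0,0]}'
python3 - <<'E'
from h import *
st=ctrl.read_state();print(st['ee_rot'],st['joint_pos'])
im,m=shot('wrist','w8'); g=cv2.cvtColor(im,cv2.COLOR_BGR2GRAY)
Rt=__import__('scipy.spatial.transform',fromlist=['Rotation']).Rotation.from_quat(np.r_[st['ee_rot'][1:],st['ee_rot'][0]]).as_matrix()
print(Rt)
n,l,s,c=cv2.connectedComponentsWithStats((g<55).astype(np.uint8))
for i in range(1,n):
    if 300<s[i,4]:
        p=np.argwhere(l==i)[:,::-1].astype(float)
        P=np.array([(plane(m,*q,.114)-st['eef_pos'])@Rt[:,:2]*1000 for q in p]).astype(np.float32)
        print(s[i],c[i],'tool xy',cv2.minAreaRect(P))
E
```

```text
time_s: 15.7
eef_pos: [0.4991, 0.2636, 0.2317]
ee_rot: [0.0, 0.908, -0.418, -0.0]
contact_force: [0.4, 0.1, -0.5]
gripper_width: 0.0427
finger_force: 0.0
time_s: 16.53
eef_pos: [0.4991, 0.2636, 0.1814]
ee_rot: [-0.0, 0.999, -0.032, -0.0]
contact_force: [-0.4, 0.2, -0.5]
gripper_width: 0.0424
finger_force: 0.0
time_s: 17.37
eef_pos: [0.4991, 0.2635, 0.1817]
ee_rot: [-0.0, 0.96, 0.281, -0.0]
contact_force: [0.4, 0.5, -0.7]
gripper_width: 0.0425
finger_force: 0.0
[-1.28731827e-05  9.59635013e-01  2.81248361e-01 -2.11214032e-05] [ 7.62802529e-01  3.02532037e-01  4.66256361e-02 -4.37081003e-05
 -1.31491560e+00  1.37819433e+00]
[[ 8.41798718e-01  5.39791549e-01 -4.77787991e-05]
 [ 5.39791550e-01 -8.41798718e-01  1.28263935e-05]
 [-3.32965530e-05 -3.65878337e-05 -9.99999999e-01]]
[192  28  40  95 418] [213.76076555  70.82535885] tool xy ((92.97156524658203, -29.111555099487305), (65.2768325805664, 3.287391185760498), 26.109708786010742)
[ 239  168   25   75 1469] [251.47855684 202.72906739] tool xy ((0.7667655944824219, -1.7493047714233398), (17.839120864868164, 60.07081985473633), 89.45854187011719)
[    0   235   512   149 38386] [252.73451258 334.64625124] tool xy ((-98.97174072265625, 1.750091552734375), (481.3345031738281, 151.61949157714844), 89.99708557128906)
[ 466  279   46   56 1638] [491.38705739 305.31562882] tool xy ((-89.2136459350586, 205.10198974609375), (47.61756896972656, 36.995452880859375), 32.58829879760742)
```

```bash
python3 -m pendant '{"xyz":[[0.03,-0.06,0.2],[0,0,0.5],[0,0,0.6],[0,0,0.6],[0,0,0.6],[0,0,0.5],[0,0,0.4],[0,0,0.3],[0,0,0.17],[0,0,0]],"turn":[0,0,0,0,0,0,0,0,0,0]}'
python3 -m pendant '{"xyz":[[0,0,0],[0,0,0],[0,0,0],[0,0,0],[0,0,0],[0,0,0],[0,0,0],[0,0,0],[0,0,0],[0,0,0]],"turn":[0,0,0,0,0,0,0,0,0,0]}' 0
```

```text
time_s: 18.25
eef_pos: [0.4985, 0.2646, 0.0842]
ee_rot: [0.0, 0.959, 0.282, -0.001]
contact_force: [0.4, -0.9, -0.9]
gripper_width: 0.0427
finger_force: 0.0
time_s: 19.08
eef_pos: [0.4995, 0.2652, 0.086]
ee_rot: [-0.0, 0.959, 0.282, 0.001]
contact_force: [-0.3, -0.3, 4.4]
gripper_width: 0.015
finger_force: 59.6
```

```bash
python3 -m pendant '{"xyz":[[0,0,-0.2],[0,0,-0.4],[0,0,-0.6],[0,0,-0.7],[0,0,-0.7],[0,0,-0.7],[0,0,-0.7],[0,0,-0.6],[0,0,-0.5],[0,0,-0.3]],"turn":[0,0,0,0,0.8,1,1,1,1,0.8]}'
python3 - <<'E'
from h import *
st=ctrl.read_state()
im,m=shot('wrist','w9'); g=cv2.cvtColor(im,cv2.COLOR_BGR2GRAY); e=st['eef_pos']
from scipy.spatial.transform import Rotation as Ro
Rt=Ro.from_quat(np.r_[st['ee_rot'][1:],st['ee_rot'][0]]).as_matrix(); print(e,Rt[:,0])
# project predicted shank axis points & bar ends
for n,X in [('bar end +40 top',[.04,0,-.028]),('bar end -40',[-.04,0,-.028]),('bit low',[0,0,.078]),('shoulder',[0,0,.062]),('shank top',[0,0,.021])]:
    print(n,proj(m,e+Rt@np.array(X)))
cv2.imwrite('pics/v9.png',cv2.resize(im[100:384,130:380],(704,600),interpolation=cv2.INTER_CUBIC)[:600])
E
```

```text
time_s: 19.92
eef_pos: [0.4988, 0.2645, 0.222]
ee_rot: [-0.0, 0.998, 0.06, 0.0]
contact_force: [1.0, -0.6, -1.1]
gripper_width: 0.0151
finger_force: 58.8
[0.49878683 0.26453494 0.22196092] [9.92770496e-01 1.20025798e-01 7.41161524e-04]
bar end +40 top [253.93997449 190.72832116]
bar end -40 [253.8487501  347.49622451]
bit low [253.63897073 203.09236531]
shoulder [253.66182079 209.71285143]
shank top [253.73839613 231.89949512]
```

View pics/v9.png

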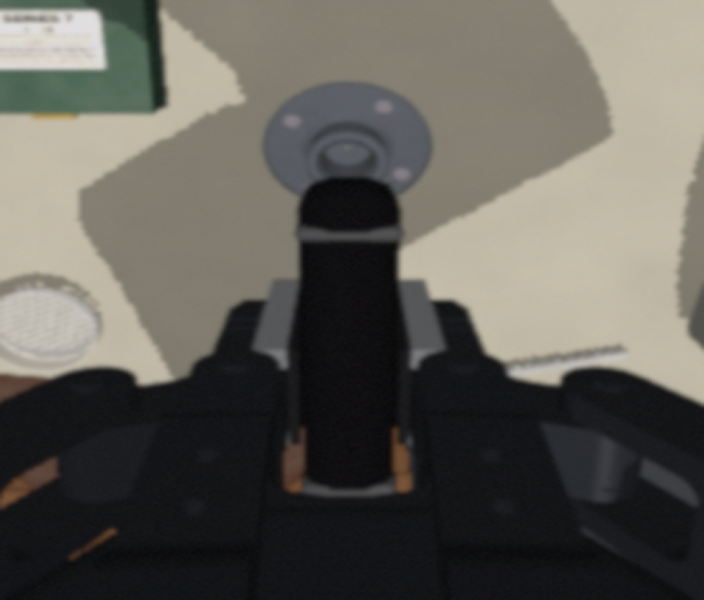

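The key is held upright in the gripper: the bar is centred between the pads and its silver rings are at view rows 232 and 490. The empty holder is behind it at (347,150). I'll work out the key's offset along the bar from the rings, and the holder's centre from its tube mouth.

```bash
python3 - <<'E'
from h import *
im,m=load('w9'); g=cv2.cvtColor(im,cv2.COLOR_BGR2GRAY)
e=np.array([.49878683,.26453494,.22196092]); Rt=np.array([[.99277,.12003,0],[.12003,-.99277,0],[0,0,-1]])
print(g[175:225,254]); print(g[320:345,254])
for v in (184,190,208,211,331,333,336): print(v,((plane(m,254,v,e[2]+.028)-e)@Rt*1000)[:2], ((plane(m,254,v,e[2]+.010)-e)@Rt*1000)[:2])
# holder base outline: blue-grey mask
h=cv2.cvtColor(im,cv2.COLOR_BGR2HSV)
u,v=130+347/2.816,100+150/2.113; print(u,v,plane(m,u,v,.05))
for uu,vv in [(264,145),(431,145),(347,83)]: print(plane(m,130+uu/2.816,100+vv/2.113,.008))
E
```

```text
[92 91 85 75 68 66 65 62 50 29 12 11 12 12 15 16 13 13 13 16 15 15 16 16
 15 16 16 16 15 14 16 15 16 23 42 63 75 73 58 37 21 17 16 16 16 14 14 15
 12 16]
[17 15 14 14 15 16 16 15 15 15 24 42 61 70 60 39 23 20 22 18 17 17 18 16
 19]
184 [4.28349116e+01 3.31696024e-02] [38.25838344  0.07048106]
190 [4.02828609e+01 3.47361724e-02] [35.30638014  0.07229314]
208 [32.43608542  0.0395529 ] [26.22987295  0.07786473]
211 [31.0997092   0.04037323] [24.68406239  0.07881362]
331 [-30.17401801   0.07798595] [-46.19236679   0.12232094]
333 [-31.34375708   0.07870399] [-47.54542513   0.12315151]
336 [-33.1088606   0.0797875] [-49.58715233   0.12440482]
253.2244318181818 170.9891150023663 [0.50556164 0.2657789  0.05      ]
[0.49548733 0.30182841 0.008     ]
[0.5044187  0.22798238 0.008     ]
[0.53596747 0.26947839 0.008     ]
```

```bash
python3 -m pendant '{"xyz":[[0,0,0],[0,0,0],[0.08,0.5,0],[0.12,0.9,0],[0.14,1,0],[0.14,1,0],[0.14,1,0],[0.14,1,0],[0.14,1,0],[0.14,1,0]],"turn":[0.9,0.89,0,0,0,0,0,0,0,0]}'
python3 -m pendant '{"xyz":[[0.14,1,0],[0.14,1,0],[0.14,0.9,0],[0.12,0.7,0],[0.1,0.35,0],[0,0,0],[0,0,0],[0,0,0],[0,0,0],[0,0,0]],"turn":[0,0,0,0,0,0,0,0,0,0]}'
python3 -c "
from h import *
s=ctrl.read_state();print(s['eef_pos'],s['ee_rot'],s['joint_pos'],s['contact_force'])
shot('wrist','w10');shot('side','d10');shot('scene','s10')"
```

```text
time_s: 20.8
eef_pos: [0.5206, 0.0773, 0.2198]
ee_rot: [0.0, 1.0, -0.008, -0.001]
contact_force: [0.5, 0.5, -1.6]
gripper_width: 0.0147
finger_force: 58.8
time_s: 21.63
eef_pos: [0.5354, -0.019, 0.22]
ee_rot: [-0.0, 1.0, -0.009, -0.0]
contact_force: [0.0, 0.5, -2.1]
gripper_width: 0.015
finger_force: 58.8
[ 0.53541489 -0.01898381  0.22002305] [-7.25078125e-05  9.99962401e-01 -8.67114862e-03 -5.81326839e-05] [ 2.56777945e-01  2.30518338e-01  4.74182921e-02 -1.73332894e-04
 -1.38777043e+00  1.29670742e+00] [ 0.04031628  0.49730578 -2.08313472]
```

```bash
python3 -m pendant '{"xyz":[[-0.14,0.04,0],[0,0,0.2],[0,0,0.2],[0,0,0.2],[0,0,0.15],[0,0,0.1],[0,0,0.1],[0,0,0],[0,0,0],[0,0,0]],"turn":[0,0,0,0,0,0,0,0,0,0]}'
python3 -m pendant '{"xyz":[[0,0,0],[0,0,0.06],[0,0,0.06],[0,0,0.06],[0,0,0.06],[0,0,0.06],[0,0,0.06],[0,0,0],[0,0,0],[0,0,0]],"turn":[0,0,0,0,0,0,0,0,0,0]}'
python3 -c "
from h import *
s=ctrl.read_state();print(s['eef_pos'],s['contact_force'],s['moment'])"
```

```text
time_s: 22.62
eef_pos: [0.5322, -0.0207, 0.1965]
ee_rot: [0.0, 1.0, -0.009, 0.0]
contact_force: [-0.8, 1.4, -1.8]
gripper_width: 0.0151
finger_force: 58.8
time_s: 23.45
eef_pos: [0.532, -0.0207, 0.1873]
ee_rot: [0.0, 1.0, -0.009, 0.0]
contact_force: [0.1, -0.1, -1.1]
gripper_width: 0.0145
finger_force: 58.8
[ 0.53203855 -0.02069074  0.18733405] [ 0.1355514  -0.08985878 -1.12748386] [-0.01690367  0.03061944  0.01876989]
```

```bash
python3 -m pendant '{"xyz":[[0,0,0.06],[0,0,0.06],[0,0,0.06],[0,0,0.06],[0,0,0.06],[0,0,0.06],[0,0,0.02],[0,0,0],[0,0,0],[0,0,0]],"turn":[0,0,0,0,0,0,0,0,0,0]}'
python3 -c "
from h import *
s=ctrl.read_state();print(s['eef_pos'],s['contact_force'],s['moment'])"
```

```text
time_s: 24.28
eef_pos: [0.5321, -0.0207, 0.1779]
ee_rot: [0.0, 1.0, -0.009, 0.0]
contact_force: [0.0, -0.3, -1.5]
gripper_width: 0.015
finger_force: 58.8
[ 0.53206546 -0.02070962  0.17786978] [ 0.01468069 -0.30011895 -1.52367152] [ 0.01082323 -0.00258903  0.016284  ]
```

```bash
python3 -m pendant '{"xyz":[[0,0,0],[0,0,0],[0,0,0],[0,0,0],[0,0,0],[0,0,0],[0,0,0],[0,0,0],[0,0,0],[0,0,0]],"turn":[0.5,0.8,0.9,0.9,0.9,0.9,0.9,0.9,0.9,0.9]}'
python3 -m pendant '{"xyz":[[0,0,0],[0,0,0],[0,0,0],[0,0,0],[0,0,0],[0,0,0],[0,0,0],[0,0,0],[0,0,0],[0,0,0]],"turn":[0.9,0.9,0.9,0.9,0.9,0.9,0.6,0.5,0,0]}'
python3 -c "
from h import *
s=ctrl.read_state();print(s['eef_pos'],s['ee_rot'],s['contact_force'],s['moment'])"
```

```text
time_s: 25.12
eef_pos: [0.5324, -0.0201, 0.1779]
ee_rot: [-0.001, 0.939, -0.344, 0.0]
contact_force: [0.0, 0.7, -1.2]
gripper_width: 0.0151
finger_force: 58.7
time_s: 25.95
eef_pos: [0.5323, -0.0202, 0.1779]
ee_rot: [-0.001, 0.82, -0.572, 0.0]
contact_force: [0.7, 2.5, -1.8]
gripper_width: 0.0151
finger_force: 58.8
[ 0.53231984 -0.02021129  0.17789695] [-5.83643166e-04  8.20415229e-01 -5.71767870e-01  1.15328920e-04] [ 0.67117797  2.53738374 -1.83597091] [ 0.84868097 -0.37426468  0.09643495]
```

```bash
python3 -m pendant '{"xyz":[[0,0,0],[0,0,0],[0,0,0],[0,0,0],[0,0,0],[0,0,0],[0,0,0],[0,0,0],[0,0,0],[0,0,0]],"turn":[0.4,0.4,0.4,0.4,0.4,0.4,0,0,0,0]}'
python3 -c "
from h import *
s=ctrl.read_state();q=s['ee_rot'];print(2*np.arctan2(q[2],q[1])+.0175,s['contact_force'],s['moment'])"
python3 -m pendant '{"xyz":[[0,0,0],[0,0,0],[0,0,0],[0,0,0],[0,0,0],[0,0,0],[0,0,0],[0,0,0],[0,0,0],[0,0,0]],"turn":[0.3,0.3,0.3,0.3,0,0,0,0,0,0]}'
python3 -c "
from h import *
s=ctrl.read_state();q=s['ee_rot'];print(2*np.arctan2(q[2],q[1])+.0175,s['contact_force'],s['moment'])"
```

```text
time_s: 26.78
eef_pos: [0.5323, -0.0204, 0.1779]
ee_rot: [-0.0, 0.762, -0.648, 0.0]
contact_force: [1.5, 3.2, -0.9]
gripper_width: 0.0152
finger_force: 58.8
-1.392244215488061 [ 1.50420264  3.18062876 -0.89325425] [ 1.11830091 -0.52238665  0.0763925 ]
time_s: 27.62
eef_pos: [0.5322, -0.0206, 0.1779]
ee_rot: [-0.0, 0.729, -0.684, 0.0]
contact_force: [2.4, 3.8, -0.6]
gripper_width: 0.0151
finger_force: 58.9
-1.4891431073617263 [ 2.35243836  3.82345245 -0.58002097] [ 1.49969734 -0.91830354  0.23604582]
```

```bash
python3 -m pendant '{"xyz":[[0,0,0],[0,0,0],[0,0,0],[0,0,0],[0,0,0],[0,0,0],[0,0,0],[0,0,0],[0,0,0],[0,0,0]],"turn":[0.3,0.3,0.3,0.3,0,0,0,0,0,0]}'
python3 -c "
from h import *
s=ctrl.read_state();q=s['ee_rot'];print(2*np.arctan2(q[2],q[1])+.0175,s['contact_force'],s['moment'],s['joint_pos'][5])"
```

```text
time_s: 28.45
eef_pos: [0.5321, -0.0207, 0.1779]
ee_rot: [0.0, -0.696, 0.718, -0.0]
contact_force: [2.9, 3.6, 0.7]
gripper_width: 0.0148
finger_force: 59.5
4.698019949509206 [2.94667831 3.55951752 0.67714034] [ 1.34818568 -0.8942545   0.71628692] -0.2872873596901619
```

```bash
python3 -m pendant '{"xyz":[[0,0,0],[0,0,0],[0,0,0],[0,0,0],[0,0,0],[0,0,0],[0,0,0],[0,0,0],[0,0,0],[0,0,0]],"turn":[0.4,0.4,0.3,0,0,0,0,0,0,0]}'
python3 -c "
from h import *
s=ctrl.read_state();q=s['ee_rot'];print(2*np.arctan2(q[2],q[1])-2*np.pi+.0175,s['contact_force'],s['moment'])
im,m=shot('wrist','w11');d,_=shot('side','d11');s,_=shot('scene','s11')
cv2.imwrite('pics/v10.png',np.hstack([cv2.resize(d[150:230,220:320],(400,320),interpolation=cv2.INTER_CUBIC),cv2.resize(im,(400,320))]))"
```

```text
time_s: 29.28
eef_pos: [0.5321, -0.0208, 0.1779]
ee_rot: [-0.0, -0.663, 0.748, -0.0]
contact_force: [2.0, 1.8, -0.3]
gripper_width: 0.0153
finger_force: 60.8
-1.673147208702984 [ 1.96651079  1.77189988 -0.2949488 ] [ 0.49789884 -1.08494314  1.03529891]
```

The moment now climbs in proportion to the turn, to 1.0 N m, which means the lock is against its stop. I'll unwind slightly, lift out, and look at the slot on the way back.

```bash
python3 -m pendant '{"xyz":[[0,0,0],[0,0,0],[0,0,0],[0,0,0],[0,0,-0.1],[0,0,-0.2],[0,0,-0.3],[0,0,-0.4],[0,0,-0.4],[0,0,-0.4]],"turn":[-0.5,-0.5,-0.5,0,0,0,0,0,0,0]}'
python3 -c "
from h import *
s=ctrl.read_state();print(s['contact_force'],s['moment'])"
python3 -m pendant '{"xyz":[[0,0,-0.2],[0,0,0],[-0.4,0.03,0],[-0.8,0.09,0],[-0.8,0.09,0],[-0.8,0.09,0],[-0.8,0.09,0],[-0.4,0.06,0],[0,0,0],[0,0,0]],"turn":[0,0,0,0,0,0,0,0,0,0]}'
python3 - <<'E'
from h import *
s=ctrl.read_state();print(s['eef_pos'],s['ee_rot'])
im,m=shot('wrist','w12');d,_=shot('side','d12')
u=proj(m,[.532,-.02,.116]); print(u); u=u.astype(int)
h=cv2.cvtColor(im,cv2.COLOR_BGR2HSV);g=h[...,2]
x0,y0=max(u[0]-40,0),max(u[1]-40,0)
A=cv2.resize(im[y0:y0+80,x0:x0+80],(400,400),interpolation=cv2.INTER_CUBIC)
B=cv2.resize(im,(400,300)); C=np.zeros((400,800,3),np.uint8);C[:,:400]=A;C[:300,400:]=B;cv2.imwrite('pics/v10.png',C)
E
```

```text
time_s: 30.27
eef_pos: [0.5311, -0.0213, 0.2234]
ee_rot: [-0.001, -0.706, 0.708, 0.0]
contact_force: [-0.2, -0.5, -1.5]
gripper_width: 0.0151
finger_force: 62.4
[-0.16049567 -0.50223971 -1.47564972] [-0.00483263 -0.04291784  0.01424613]
time_s: 31.1
eef_pos: [0.5204, 0.0797, 0.2275]
ee_rot: [0.0, 0.708, -0.707, -0.0]
contact_force: [-1.4, -0.1, -1.8]
gripper_width: 0.0151
finger_force: 62.4
[0.52037398 0.07965444 0.22753529] [ 3.80430724e-04  7.07513586e-01 -7.06699630e-01 -1.17837644e-04]
[239.01340538  74.44923714]
```

View pics/v10.png

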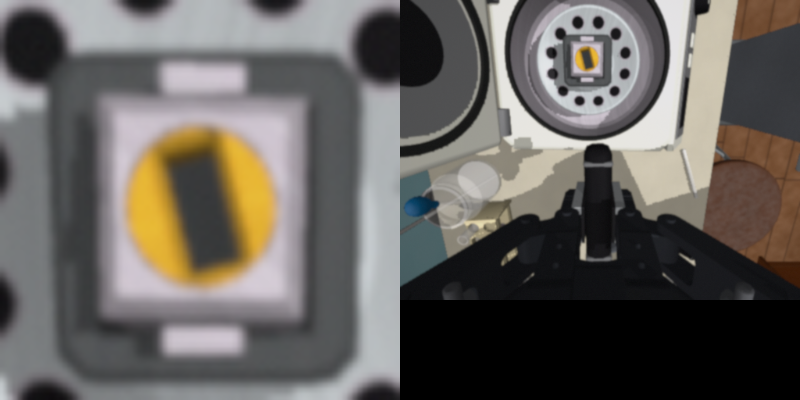

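The final picture shows the lock turned about 75° clockwise and both dogs out over the hub, at crop (203,78) and (203,340). I'll take the exact slot angle and key offset, then go back to the holder.

```bash
python3 - <<'E'
from h import *
im,m=load('w12'); g=cv2.cvtColor(im,cv2.COLOR_BGR2GRAY)
roi=np.zeros_like(g); cv2.circle(roi,(239,74),13,1,-1)
c=np.argwhere((g<95)&(roi>0))[:,::-1].astype(float)
P=np.array([plane(m,*p,.1154)[:2] for p in c]); q=P-P.mean(0); w,v=np.linalg.eigh(q.T@q); a=np.degrees(np.arctan2(v[1,1],v[0,1])); print('slot deg',a,P.mean(0))
e=np.array([.52037,.07965,.22754]); col=g[:,254]
i=[r for r in range(190,345) if 45<col[r]<130 and col[r]>=col[r-1] and col[r]>col[r+1]]
for r in i: print(r,col[r],(plane(m,254,r,e[2]+.028)-e)*1000)
E
python3 -m pendant '{"xyz":[[-0.4,0.04,0],[-0.8,0.1,0],[-1,0.1,0],[-1,0.1,0],[-1,0.1,0],[-1,0.1,0],[-1,0.1,0],[-0.8,0.1,0],[-0.42,0.1,0],[0,0,0]],"turn":[0,0,0,0,0,0,0,0,0,0]}'
python3 -m pendant '{"xyz":[[0,0,0],[0,0,0.3],[0,0,0.5],[0,0,0.5],[0,0,0.4],[0,0,0.3],[0,0,0.2],[0,0,0.2],[0,0,0],[0,0,0]],"turn":[0,0,0,0,0,0,0,0,0,0]}'
python3 -c "
from h import *
s=ctrl.read_state();print(s['eef_pos'],s['ee_rot'],s['contact_force'])"
```

```text
slot deg 105.04603936913661 [ 0.53196663 -0.01977786]
211 116 [ -0.27689396 -30.99359606  28.        ]
332 108 [-0.38376692 30.79228506 28.        ]
time_s: 32.03
eef_pos: [0.4993, 0.2665, 0.2273]
ee_rot: [0.0, 0.708, -0.707, -0.0]
contact_force: [-0.1, -0.1, -1.5]
gripper_width: 0.0148
finger_force: 62.4
time_s: 32.87
eef_pos: [0.4999, 0.2648, 0.168]
ee_rot: [0.0, -0.707, 0.707, -0.0]
contact_force: [0.5, -0.1, -1.3]
gripper_width: 0.0148
finger_force: 62.4
[0.49993386 0.26479605 0.16796378] [ 1.28591623e-04 -7.07097923e-01  7.07115618e-01 -1.17744559e-04] [ 0.50905846 -0.07033231 -1.34628635]
```

The slot is at -75° from world x, about 1.29 rad from the housing, so it is locked. The key is centred over the holder and I'll lower it.

```bash
python3 -m pendant '{"xyz":[[0,0,0.1],[0,0,0.3],[0,0,0.3],[0,0,0.3],[0,0,0.2],[0,0,0.2],[0,0,0.2],[0,0,0.2],[0,0,0.1],[0,0,0]],"turn":[0,0,0,0,0,0,0,0,0,0]}'
python3 -c "
from h import *
s=ctrl.read_state();print(s['eef_pos'],s['contact_force'],s['moment'])"
```

```text
time_s: 33.7
eef_pos: [0.4995, 0.265, 0.1196]
ee_rot: [0.0, 0.707, -0.707, -0.0]
contact_force: [-1.2, 0.7, -1.9]
gripper_width: 0.0149
finger_force: 62.2
[0.49945085 0.264993   0.11960711] [-1.24941852  0.67614127 -1.85555093] [ 0.45058363  0.17383491 -0.01378848]
```

```bash
python3 -m pendant '{"xyz":[[0,0,0.1],[0,0,0.15],[0,0,0.15],[0,0,0.15],[0,0,0.1],[0,0,0],[0,0,0],[0,0,0],[0,0,0],[0,0,0]],"turn":[0,0,0,0,0,0,0,0,0,0]}'
python3 -c "
from h import *
s=ctrl.read_state();print(s['contact_force'],s['moment'])"
python3 -m pendant '{"xyz":[[0,0,0.1],[0,0,0.15],[0,0,0.15],[0,0,0.15],[0,0,0.1],[0,0,0.05],[0,0,0],[0,0,0],[0,0,0],[0,0,0]],"turn":[0,0,0,0,0,0,0,0,0,0]}'
python3 -c "
from h import *
s=ctrl.read_state();print(s['contact_force'],s['moment'])"
```

```text
time_s: 34.53
eef_pos: [0.499, 0.2647, 0.1033]
ee_rot: [-0.001, -0.707, 0.707, 0.0]
contact_force: [-4.1, 2.9, -3.9]
gripper_width: 0.015
finger_force: 61.5
[-4.09350094  2.94830205 -3.90819886] [ 1.02735801  1.66567437 -0.01682214]
time_s: 35.37
eef_pos: [0.4991, 0.2648, 0.0868]
ee_rot: [0.0, 0.707, -0.707, -0.0]
contact_force: [-7.0, 2.4, 0.5]
gripper_width: 0.0148
finger_force: 62.1
[-7.03299709  2.39173349  0.50499833] [0.86963777 2.67884006 0.0310834 ]
```

```bash
python3 -m pendant '{"xyz":[[-0.02,0.05,0.02],[0,0,0],[0,0,0],[0,0,0],[0,0,0],[0,0,0],[0,0,0],[0,0,0],[0,0,0],[0,0,0]],"turn":[0,0,0,0,0,0,0,0,0,0]}'
python3 -m pendant '{"xyz":[[0,0,0],[0,0,0],[0,0,0],[0,0,0],[0,0,0],[0,0,0],[0,0,0],[0,0,0],[0,0,0],[0,0,0]],"turn":[0,0,0,0,0,0,0,0,0,0]}' 0.5
python3 -m pendant '{"xyz":[[0,0,-0.2],[0,0,-0.5],[0,0,-0.7],[0,0,-0.8],[0,0,-0.8],[0,0,-0.8],[0,0,-0.8],[0,0,-0.5],[0,0,0],[0,0,0]],"turn":[0,0,0,0,0,0,0,0,0,0]}'
python3 - <<'E'
from h import *
im,m=shot('wrist','w13'); d,md=shot('side','d13'); g=cv2.cvtColor(im,cv2.COLOR_BGR2GRAY)
n,l,s,c=cv2.connectedComponentsWithStats((g<62).astype(np.uint8))
for i in range(1,n):
    if 150<s[i,4]<4000 and 130<c[i][1]<240:
        p=np.argwhere(l==i)[:,::-1].astype(float)
        P=np.array([plane(m,*q,.114)[:2]*1000 for q in p]).astype(np.float32); print(s[i],cv2.minAreaRect(P))
# stationary bystander check: side view now vs start
d0,_=load('side0'); k=cv2.cvtColor(cv2.absdiff(d,d0),cv2.COLOR_BGR2GRAY)>40
n,l,s,c=cv2.connectedComponentsWithStats(k.astype(np.uint8)); print([(s[i].tolist()) for i in range(1,n) if s[i,4]>40])
E
```

```text
time_s: 36.2
eef_pos: [0.4987, 0.2653, 0.0863]
ee_rot: [-0.0, 0.707, -0.707, 0.0]
contact_force: [-3.7, -0.3, 2.6]
gripper_width: 0.0152
finger_force: 62.6
time_s: 37.03
eef_pos: [0.4985, 0.2653, 0.0861]
ee_rot: [-0.0, 0.707, -0.707, 0.0]
contact_force: [-0.2, 0.5, -1.1]
gripper_width: 0.0424
finger_force: 0.0
time_s: 37.87
eef_pos: [0.4987, 0.2656, 0.2142]
ee_rot: [0.001, -0.707, 0.707, 0.0]
contact_force: [-1.0, 0.1, 0.1]
gripper_width: 0.0428
finger_force: 0.0
[401 126  56  15 252] ((354.5491638183594, 210.50619506835938), (44.69025802612305, 8.645537376403809), 8.197550773620605)
[ 243  147   25   87 1490] ((496.9031982421875, 262.6804504394531), (20.421405792236328, 78.09717559814453), 0.7662456631660461)
[339 160  45  34 484] ((405.7052001953125, 249.07736206054688), (8.12415885925293, 46.49810028076172), 57.67048263549805)
[[245, 0, 256, 100, 9863], [441, 9, 18, 26, 181], [494, 13, 18, 25, 233], [248, 15, 35, 7, 99], [239, 57, 35, 87, 968], [320, 83, 34, 45, 943], [276, 105, 10, 22, 146], [251, 138, 23, 18, 189], [215, 140, 30, 62, 205], [237, 149, 74, 65, 1903], [430, 157, 25, 9, 138], [495, 162, 17, 9, 117], [409, 173, 11, 14, 58], [429, 185, 21, 10, 92], [435, 202, 11, 10, 58], [480, 211, 24, 34, 136], [449, 222, 37, 31, 611], [263, 235, 14, 23, 149], [180, 237, 83, 28, 1029], [156, 246, 23, 19, 140], [259, 249, 7, 8, 43], [435, 249, 21, 10, 123], [303, 260, 23, 10, 102], [437, 260, 24, 14, 209], [122, 263, 114, 66, 2240], [280, 263, 20, 9, 127], [256, 286, 68, 23, 1007]]
```

The key is upright in the holder, with its bar at (0.497, 0.263) and 78 mm long at z=0.114. The gripper is clear and the small key hasn't moved, so I'm handing in.

```bash
python3 -c "
from cell import ctrl
print(ctrl.sign_off())"
```

```text
the job is handed in; nothing more can be done
None
```

The rotor is fully seated and locked (lock measured at about 1.29 of 1.30 rad, both dogs out over the hub), the key is released upright in its holder, and I handed the job in at about 38 s; I measured only the small key as unmoved, and the arm touched none of the other things on the table.

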